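# Bring the ball dish round to the rotator bearing

## Task

The loose bearing ball waits in the middle of the handled aluminium dish on its stand. Lift the dish by its bail, turn it a quarter turn from the way it sits now, towards the side where the grey rotator bearing housing stands, so that its pouring lip points away from the stand, and bring the tip of the lip over the middle of the housing's open mouth, a finger's breadth or two above it. Keep the dish level and the ball in the middle the whole time, leave the other things on the shelf alone, and finish still holding the dish steady there, touching nothing else with it and not pouring.

Things in the scene. Friction and masses are not known exactly. Their poses are not given: they have to be found in the camera images.
- dish: Shallow twelve-sided aluminium dish, 120 mm across, rim top 20 mm up, with a rigid bail (basket handle) over it; loose, about 0.2 kg. Origin: centre of its underside (foot 62 mm across, 5 mm high); z up, lip along -x, bail along y. Inside slopes 6 degrees down to the middle (6 mm up): a tilt beyond about 5 degrees or a jerk lets the ball roll off.
- dish_bail (a point): Middle of the bail's straight flat-sided bar, 98 mm above the dish's origin over its centre; axes as the dish. Bar: 136 mm long (y), 12 mm thick (x), 14 mm high, on uprights at y = -64 and +64 mm. Grip it here across x; free beside it, and 60 mm free between the bar and the ball.
- dish_lip (a point): Tip of the pouring lip (a 31 mm wide channel), upper surface: 80 mm from the dish's centre along its -x, 14.4 mm above its origin; the lip's sheet is 4 mm thick.
- dish_middle (a point): Where the ball's centre lies when it rests in the middle of the dish: 17 mm above the dish's origin, on its axis.
- ball_center (a point): Centre of the loose dark steel ball, 22 mm diameter, 44 g, at the start at rest in the middle of the dish.
- stand: Black fixed stand: square foot plate 110 mm, 10 mm thick, round column 92 mm across, 43 mm high. Origin: centre of its underside. The dish's foot sits loosely in a 3 mm deep, 70 mm wide recess on top, dish origin 40 mm up, axes as the stand's within 0.05 rad; it lifts straight off. The housing stands to its +y or its -y side.
- housing: Fixed grey antenna-rotator bearing housing: flange 104 mm diameter and 8 mm thick with six bolt heads, body 84 mm diameter, top 50 mm above its origin (centre of its underside).
- housing_mouth (a point): Centre of the housing's open mouth, 60 mm wide, at the level of its top edge (50 mm above the housing's origin).
- dummy_load: Bystander: upright aluminium dummy-load can with round cooling fins, 72 mm diameter, 122 mm high with its brass terminal, loose, on the side of the stand opposite the housing. Origin: centre of its underside.
- toroid: Bystander: ferrite ring lying flat, 60 mm diameter, 34 mm hole, 16 mm high, loose. Origin: centre of its underside.
- tuning_knob: Bystander: small bakelite knob, 44 mm diameter, 22 mm high, loose. Origin: centre of its underside.
- pliers: Bystander: pliers lying flat, 175 mm long, 58 mm wide, 14 mm high, loose. Origin: at the pivot, on the shelf; jaws along its +x.
There are look-alikes about, which are no part of the job. What is shaped like the dish but pink is not meant.

How it is judged:
At the end, for the whole second after the job is handed in: Gripper holds the dish still, within 0.08 rad of level, touching nothing else; lip tip within 18 mm sideways of the mouth's centre, 10 to 60 mm above it; dish a quarter turn (within 12 degrees) from the stand's axes, lip away from the stand; ball within 10 mm of the middle (horizontal distance between dish_lip and housing_mouth below 0.018 m and z of dish_lip in the frame of housing_mouth between 0.01 and 0.06 m and angle between the x axis of dish and the y axis of stand, either way round below 0.21 rad and x of stand in the frame of dish above 0 m and distance between ball_center and dish_middle below 0.01 m and angle between dish's own z axis and vertical below 0.08 rad and linear speed of dish below 0.02 m/s and contact force between dish and the fingers above 2 N and contact force between dish and housing below 0.2 N and contact force between dish and stand below 0.2 N and contact force between dish and dummy_load below 0.2 N); the arm keeps its last pose, push and grip.
It fails at once if the ball rolls more than 20 mm off the middle of the dish (distance between ball_center and dish_middle above 0.02 m).
It fails at once if the dish is tipped more than 0.17 rad from level (angle between dish's own z axis and vertical above 0.17 rad).
It fails at once if a bystander is pushed more than 25 mm or knocked over (distance of any of dummy_load, toroid, tuning_knob, pliers from where it was at the start of the episode above 0.025 m or angle between dummy_load's own z axis and vertical above 0.4 rad).
It also fails if it takes over 53 s, if anything falls off the work surface, if the arm or the gripper's body presses on something with over 40 N, if the wrist force passes 120 N, or if a joint passes its speed limit or range.

## Robot

A 7-joint arm with a two-finger parallel gripper is mounted at the origin on the work surface. World frame = base frame: x ahead of the robot, y to its left, z up, the work surface at z = 0. Lengths are in m, angles in rad, forces in N, time in s.
With the tool pointing down it reaches from about 0.425 to 0.875 m from the base axis. Payload 8.4 kg.
Tool frame: the origin (TCP) lies on the centre line of the jaws, within the pads' length; the fingertips stand 19 mm ahead of it and the grasp point (between the pads) is the TCP; z points along the fingers, y is the direction in which the jaws open and shut (so a half turn about z gives the same grasp; the last joint's range is limited). The gripper opens to 87 mm and grips with 3 to 60 N. Pads are 19 mm wide; open, the fingers measure 117 mm over their backs; the gripper's body (75 mm by 190 mm) begins 51 mm behind the grasp point.
Start: joints at [-1.252, 0.333, 0.04, 1.465, -0.013, 1.343, -0.059], TCP at [0.264, 0.594, 0.242] pointing down, gripper open.
Joint ranges: [-2.58, 2.58], [-0.38, 2.09], [-1.3, 1.39], [0.25, 2.4], [-1.5, 4.64], [0.08, 2.09], [-2.65, 2.65]. Speed limits (rad/s): [2.22, 2.22, 2.79, 2.79, 3.14, 3.14, 3.14].

## Interface

Orientations are given as a unit quaternion [w, x, y, z].
In Python, from workcell import manip gives the robot as it stands.
- The arm moves only by the shell command python3 -m inch 'ROWS' [FORCE]. ROWS is JSON, a list of rows, each an object of numbers: "wx", "wy", "wz": the turn, a rotation vector about the tool's x, y, z in degrees; "dx", "dy", "dz": the shift along the tool's x, y, z in mm; "hand": the gripper command: -1 is fully open, 1 is shut, values between are in proportion. In form: [{"wx": .., "wy": .., "wz": .., "dx": .., "dy": .., "dz": .., "hand": ..}, ...]. A call has 1 to 5 rows; each row is the pose to reach, as a shift and turn from the pose measured when the call began, along the tool's axes at that moment; what a row does not reach only later rows make up. A row lasts 1/12 s, in which the tool goes at most 41.7 mm and 7.16 degrees, less where a joint would pass 70% of its speed; a pose out of reach is approached as far as the arm can. A call with a gripper value outside its range is refused whole. The fingers move at their own pace and stop on an object; FORCE is the grip in N (left out, the last holds). Time passes only in rows, so rows that repeat a pose let the fingers close. It gives the time, the measured TCP pose, the force and the opening at its end, in the units of the state.
- manip.state(): the state, without advancing time (a new reading comes with each control period).
- manip.capture(name): name is "scene" or "top" or "wrist"; returns the picture (400x640x3 uint8, red, green, blue); there is no depth.
- manip.camera_info(name): a dict with "fx", "fy", "cx", "cy" (pixels), "world_from_camera" (4x4, takes a point from camera to world coordinates). Camera axes: x right, y down, z forward; pixel columns grow to the right and rows downward; lengths in m; the calibration is good to about 2 mm. A picture is of the moment at which its call begins: read the wrist's pose just before it. camera_info takes no time and is no camera call; for the wrist camera it gives the pose at the moment of the call.
- manip.finish_job(): hands the job in, once; it reports no verdict.
Trained networks look in the newest picture that a camera, given by its name, has taken for a name from the list of things; names that differ only in an ending like _2 or _b are one class to them, and where a whole thing is asked for, a point or a joint stands for the part that bears it (a point fixed in the world has none). Each returns a list of dicts, best first, with "score" (0 to 1); they miss things now and then, are a little off and sometimes report something else, mostly with a low value. They report only what shows in the picture. A call takes as long as a camera call. They do not tell look-alikes from the thing itself.
- manip.find_in(camera, name): "bbox" ([left, top, right, bottom] in pixels, round what is visible of it).
- manip.trace(camera, name): "mask" (400x640 bool, what is visible of it) and "bbox" ([left, top, right, bottom] in pixels, round what is visible of it).
The state is a dict: "clock": time; "q": joint angles; "joint_vel": joint speeds; "joint_torque": joint torques, N m; "eef_pos": TCP position; "ee_rot": TCP orientation; "ft_force": force on the tool from outside, world axes, zero at the start; "torque": the same for the moment, N m; "gripper_width": finger opening in m.
Only numpy, scipy, OpenCV 4.12 (cv2) and the standard library are available. Lean on these libraries where they do the work, as an engineer would, in place of code of your own. Each camera call takes 0.05 s, during which the arm holds its last target. There are 200 camera calls.

## Working session

There is one attempt and no reset: what is moved stays moved. The work goes in short steps, Python scripts to look and compute and a shell command to move; the robot and the scene stay as the last step left them, time stands still between calls to the robot, and variables do not carry over. Pictures are saved under pics/ and viewed, about 8 in all and at most 12, crops included, and the job is handed in when it is done.

```bash
mkdir -p pics
python3 - <<'E'
from workcell import manip
import cv2,numpy as np
s=manip.state();print(s['clock'],s['eef_pos'],s['ee_rot'],s['gripper_width'])
ims=[]
for c in("scene","top"):
    im=manip.capture(c);cv2.imwrite(f"pics/{c}0.png",im[...,::-1])
    for n in("dish","housing","stand","dummy_load","ball_center"):
        for d in manip.find_in(c,n)[:3]:print(c,n,round(d['score'],2),np.round(d['bbox']))
    i=manip.camera_info(c);print(i['fx'],i['cx'],i['cy'],np.round(i['world_from_camera'],3).tolist())
E
```

```text
0.0 [0.26359451 0.59365687 0.24064426] [-1.20527371e-04  2.07407778e-01  9.78254220e-01 -8.24655034e-04] 0.08688211497628175
scene dish 0.85 [308. 164. 363. 226.]
scene dish 0.76 [205. 199. 267. 264.]
scene dish 0.71 [318. 119. 362. 176.]
scene housing 0.74 [394. 248. 446. 303.]
scene stand 0.6 [323. 302. 347. 323.]
scene stand 0.59 [300. 209. 363. 238.]
scene dummy_load 0.72 [144. 218. 202. 280.]
scene dummy_load 0.66 [209. 150. 248. 201.]
scene ball_center 0.54 [328. 198. 338. 209.]
scene ball_center 0.32 [308. 159. 362. 226.]
461.03268601443347 323.9192650410298 203.2076733825796 [[-0.568, 0.602, -0.562, 1.113], [0.823, 0.401, -0.402, 0.409], [-0.017, -0.691, -0.723, 0.806], [0.0, 0.0, 0.0, 1.0]]
top dish 0.89 [341. 124. 402. 179.]
top dish 0.73 [322. 259. 386. 320.]
top dish 0.57 [274. 194. 340. 253.]
top housing 0.68 [190. 177. 234. 218.]
top housing 0.39 [297. 126. 320. 148.]
top stand 0.62 [289. 197. 334. 243.]
top dummy_load 0.87 [405. 177. 448. 209.]
top dummy_load 0.52 [395.  83. 420. 149.]
382.61198716264573 317.30000804555755 200.33268797877378 [[0.028, -0.998, 0.062, 0.501], [-1.0, -0.028, 0.01, -0.019], [-0.009, -0.062, -0.998, 0.933], [0.0, 0.0, 0.0, 1.0]]
```

View pics/scene0.png

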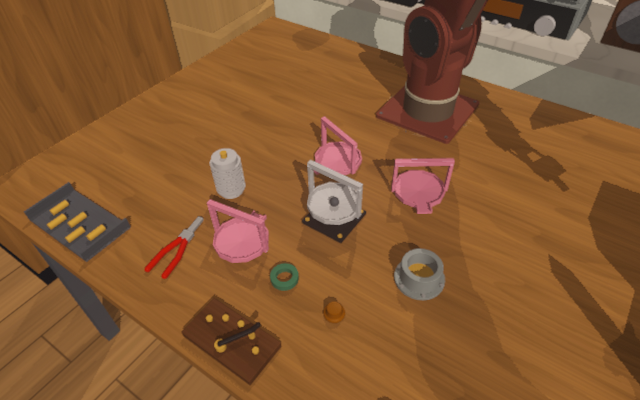

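View pics/top0.png

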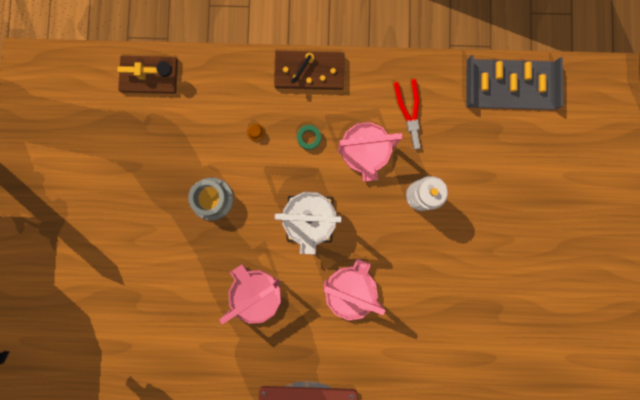

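The aluminium dish with the ball is at top (309,219), scene (335,200). The three pink ones, at top (367,148), (254,296) and (352,292), are look-alikes. The housing is at top (211,199), on the +y side. I'll confirm with an enlarged crop.

Run:
```python
import cv2,numpy as np
im=cv2.imread('pics/top0.png')
c=cv2.resize(im[165:265,180:350],None,fx=4.7,fy=4.7,interpolation=cv2.INTER_CUBIC)
cv2.imwrite('pics/crop1.png',c)
s=cv2.imread('pics/scene0.png')
c=cv2.resize(s[155:305,295:455],None,fx=4,fy=4,interpolation=cv2.INTER_CUBIC)
cv2.imwrite('pics/crop2.png',c)
```

```text
(no output)
```

View pics/crop1.png

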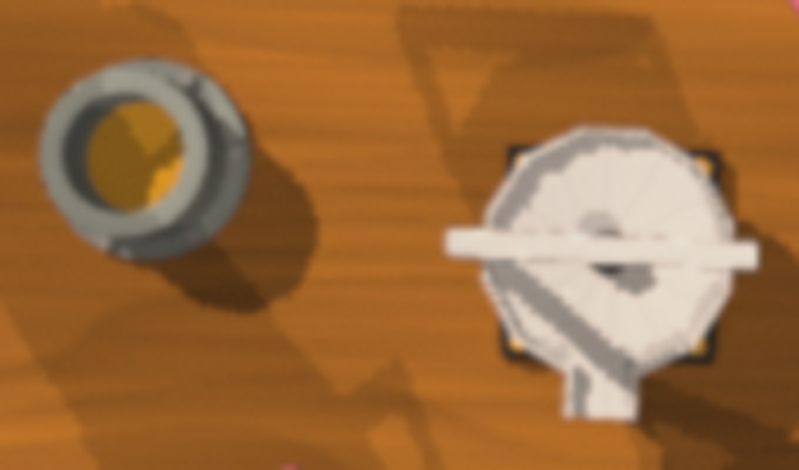

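View pics/crop2.png

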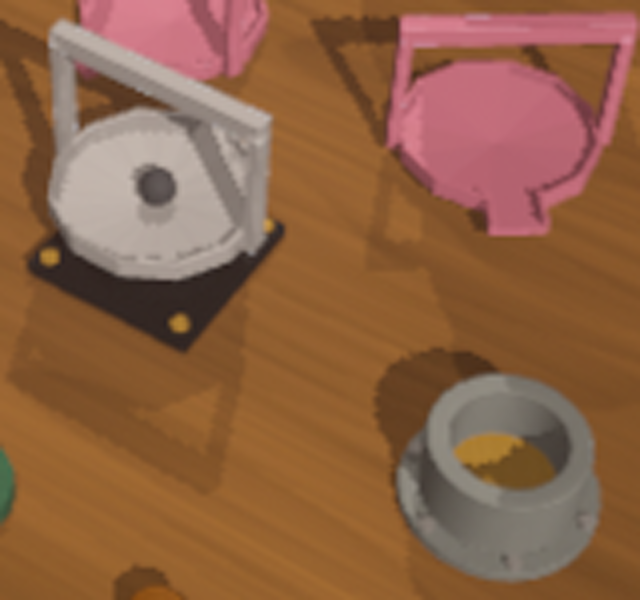

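The crops confirm the white/aluminium dish on the black stand with a dark ball. Its lip points to image-down (-x), and the bail bar runs from crop (446,241) to (757,256). The housing ring is centred at about (125,150).

```bash
cat > h.py <<'E'
from workcell import manip
import numpy as np
from scipy.spatial.transform import Rotation as R
def ray(c,u,v,z):
    i=manip.camera_info(c);T=np.array(i['world_from_camera'])
    d=T[:3,:3]@[(u-i['cx'])/i['fx'],(v-i['cy'])/i['fy'],1];o=T[:3,3]
    return o+d*(z-o[2])/d[2]
def rot(s):
    q=s['ee_rot'];return R.from_quat([q[1],q[2],q[3],q[0]])
def delta(pos,yaw=None):
    "tool-frame mm and turn (deg rotvec) to reach pos, pointing down, tool y at yaw (world)"
    s=manip.state();r=rot(s);d=r.inv().apply(np.array(pos)-s['eef_pos'])*1000
    w=None
    if yaw is not None:
        y=np.array([np.cos(yaw),np.sin(yaw),0]);z=np.array([0,0,-1.]);x=np.cross(y,z)
        w=(r.inv()*R.from_matrix(np.c_[x,y,z])).as_rotvec(degrees=True)
    return d.round(1),None if w is None else w.round(2)
E
python3 - <<'E'
from h import *
f=lambda x,y:(180+(x+.5)/4.7-.5,165+(y+.5)/4.7-.5)
a=ray('top',*f(446,241),.145);b=ray('top',*f(757,256),.145)
print('bar',a,b,(a+b)/2,np.linalg.norm(a-b),'axis deg',np.degrees(np.arctan2(*(a-b)[:2][::-1])))
print('lip',ray('top',*f(601,418),.0544))
g=lambda x,y:(295+(x+.5)/4-.5,155+(y+.5)/4-.5)
print('mouth',ray('top',*f(125,150),.05),ray('scene',*g(510.5,439),.05))
a=ray('scene',*g(60,27),.145);b=ray('scene',*g(262,122),.145);print('bar scene',a,b,(a+b)/2)
print('ball',ray('scene',*g(157,186),.057))
print(delta([0.45,-0.0,.25],0),manip.state()['clock'])
E
```

```text
bar [0.51529023 0.0765239  0.145     ] [ 0.51254472 -0.05978337  0.145     ] [0.51391748 0.00837026 0.145     ] 0.13633492117919843 axis deg 88.84610168830301
lip [0.43326949 0.00923214 0.0544    ]
mouth [0.55743711 0.24806969 0.05      ] [0.55670806 0.24894051 0.05      ]
bar scene [ 0.51405723 -0.05547119  0.145     ] [0.5167011  0.07443828 0.145     ] [0.51537916 0.00948355 0.145     ]
ball [0.51410236 0.00771632 0.057     ]
(array([-411.3, -467.4,   -8.4]), array([-0.  , -0.  , 66.06])) 0.6
```

```bash
python3 -m inch '[{"dx":-27,"dy":-25,"hand":-1},{"dx":-54,"dy":-50,"hand":-1},{"dx":-81,"dy":-75,"hand":-1},{"dx":-108,"dy":-100,"hand":-1},{"dx":-135,"dy":-125,"hand":-1}]' 25
python3 -m inch '[{"dx":-27,"dy":-25,"hand":-1},{"dx":-54,"dy":-50,"hand":-1},{"dx":-81,"dy":-75,"hand":-1},{"dx":-108,"dy":-100,"hand":-1},{"dx":-135,"dy":-125,"hand":-1}]'
python3 -m inch '[{"dx":-27,"dy":-25,"hand":-1},{"dx":-54,"dy":-50,"hand":-1},{"dx":-81,"dy":-75,"hand":-1},{"dx":-108,"dy":-100,"hand":-1},{"dx":-135,"dy":-125,"hand":-1}]'
python3 -c "
from h import *
print(delta([.514,.008,.24],np.radians(-1.2)),manip.state()['q'])"
```

```text
(array([-466.5, -434.1,    1.6]), array([-0.  , -0.  , 67.26])) [-1.25220157  0.33314358  0.03991303  1.4654248  -0.01340385  1.34329855
 -0.0585144 ]$[0]: bad value
$[0]: bad value
$[0]: bad value
```

```bash
python3 -m inch '[{"wx":0,"wy":0,"wz":0,"dx":-27,"dy":-25,"dz":0,"hand":-1},{"wx":0,"wy":0,"wz":0,"dx":-54,"dy":-50,"dz":0,"hand":-1},{"wx":0,"wy":0,"wz":0,"dx":-81,"dy":-75,"dz":0,"hand":-1},{"wx":0,"wy":0,"wz":0,"dx":-108,"dy":-100,"dz":0,"hand":-1},{"wx":0,"wy":0,"wz":0,"dx":-135,"dy":-125,"dz":0,"hand":-1}]' 25
python3 -c "
from h import *
print(delta([.514,.008,.24],np.radians(-1.2)),manip.state()['q'])"
```

```text
clock: 1.02
eef_pos: [0.3368, 0.4234, 0.2417]
ee_rot: [0.0, 0.207, 0.978, 0.0]
ft_force: [0.8, 0.7, 0.6]
gripper_width: 0.0874
(array([-330.4, -307.8,    1.5]), array([ 2.000e-02, -2.000e-02,  6.727e+01])) [-1.08723215  0.11043319  0.11535922  1.73688189 -0.01332605  1.29467051
  0.18412107]
```

```bash
python3 -m inch '[{"wx":0,"wy":0,"wz":0,"dx":-27,"dy":-25,"dz":0,"hand":-1},{"wx":0,"wy":0,"wz":0,"dx":-54,"dy":-50,"dz":0,"hand":-1},{"wx":0,"wy":0,"wz":0,"dx":-81,"dy":-75,"dz":0,"hand":-1},{"wx":0,"wy":0,"wz":0,"dx":-108,"dy":-100,"dz":0,"hand":-1},{"wx":0,"wy":0,"wz":0,"dx":-135,"dy":-125,"dz":0,"hand":-1}]'
python3 -m inch '[{"wx":0,"wy":0,"wz":0,"dx":-28,"dy":-26,"dz":0,"hand":-1},{"wx":0,"wy":0,"wz":0,"dx":-56,"dy":-52,"dz":0,"hand":-1},{"wx":0,"wy":0,"wz":0,"dx":-84,"dy":-78,"dz":0,"hand":-1},{"wx":0,"wy":0,"wz":0,"dx":-112,"dy":-104,"dz":0,"hand":-1},{"wx":0,"wy":0,"wz":0,"dx":-140,"dy":-130,"dz":0,"hand":-1}]'
python3 -m inch '[{"wx":0,"wy":0,"wz":6.7,"dx":-26,"dy":-25,"dz":0,"hand":-1},{"wx":0,"wy":0,"wz":13.4,"dx":-52,"dy":-50,"dz":0,"hand":-1},{"wx":0,"wy":0,"wz":20.1,"dx":-54,"dy":-52,"dz":0,"hand":-1},{"wx":0,"wy":0,"wz":26.8,"dx":-54,"dy":-52,"dz":0,"hand":-1},{"wx":0,"wy":0,"wz":33.5,"dx":-54,"dy":-52,"dz":0,"hand":-1}]'
python3 -m inch '[{"wx":0,"wy":0,"wz":6.7,"dx":0,"dy":0,"dz":0,"hand":-1},{"wx":0,"wy":0,"wz":13.4,"dx":0,"dy":0,"dz":0,"hand":-1},{"wx":0,"wy":0,"wz":20.1,"dx":0,"dy":0,"dz":0,"hand":-1},{"wx":0,"wy":0,"wz":26.8,"dx":0,"dy":0,"dz":0,"hand":-1},{"wx":0,"wy":0,"wz":33.5,"dx":0,"dy":0,"dz":0,"hand":-1}]'
python3 -c "
from h import *
print(delta([.514,.008,.24],np.radians(-1.2)),delta([.514,.008,.139]),manip.state()['q'])
import cv2
cv2.imwrite('pics/wrist1.png',manip.capture('wrist')[...,::-1])"
```

```text
clock: 1.43
eef_pos: [0.41, 0.2526, 0.2419]
ee_rot: [0.0, 0.207, 0.978, 0.001]
ft_force: [0.6, 1.2, 0.4]
gripper_width: 0.0872
clock: 1.85
eef_pos: [0.4856, 0.0751, 0.2422]
ee_rot: [0.0, 0.207, 0.978, 0.001]
ft_force: [1.9, 0.1, -0.2]
gripper_width: 0.087
clock: 2.27
eef_pos: [0.514, 0.0046, 0.2422]
ee_rot: [0.0, 0.484, 0.875, 0.001]
ft_force: [0.1, -0.4, 0.6]
gripper_width: 0.0871
clock: 2.68
eef_pos: [0.514, 0.0046, 0.2423]
ee_rot: [-0.0, 0.718, 0.696, 0.001]
ft_force: [0.4, -0.5, 0.0]
gripper_width: 0.0868
(array([ 3.4, -0.1,  2.3]), array([ 0.1 , -0.12, -0.52])) (array([  3.2,  -0.3, 103.3]), None) [-0.65666875  0.04162385  0.58537757  1.81628495 -0.02593353  1.28870592
 -0.0945577 ]
```

View pics/wrist1.png

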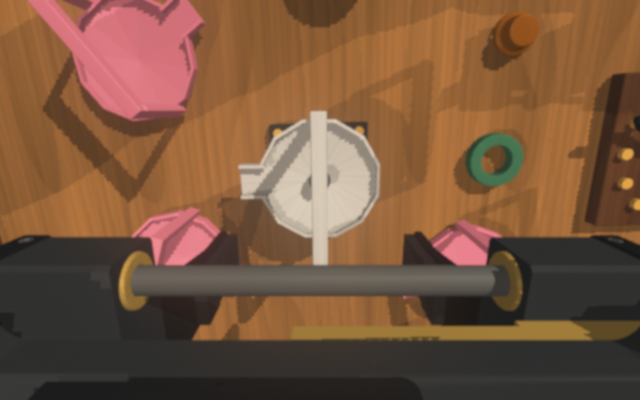

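The wrist view shows the bar vertical at u≈319, midway between the fingers (225 to 415). The dish and ball are beneath it, so I'll descend and grip.

```bash
python3 -m inch '[{"wx":0,"wy":0,"wz":-0.5,"dx":3,"dy":0,"dz":18,"hand":-1},{"wx":0,"wy":0,"wz":-0.5,"dx":3,"dy":0,"dz":36,"hand":-1},{"wx":0,"wy":0,"wz":-0.5,"dx":3,"dy":0,"dz":54,"hand":-1},{"wx":0,"wy":0,"wz":-0.5,"dx":3,"dy":0,"dz":70,"hand":-1},{"wx":0,"wy":0,"wz":-0.5,"dx":3,"dy":0,"dz":80,"hand":-1}]'
python3 -m inch '[{"wx":0,"wy":0,"wz":0,"dx":0,"dy":0,"dz":8,"hand":-1},{"wx":0,"wy":0,"wz":0,"dx":0,"dy":0,"dz":16,"hand":-1},{"wx":0,"wy":0,"wz":0,"dx":0,"dy":0,"dz":23,"hand":-1},{"wx":0,"wy":0,"wz":0,"dx":0,"dy":0,"dz":23,"hand":-0.2},{"wx":0,"wy":0,"wz":0,"dx":0,"dy":0,"dz":23,"hand":0.3}]'
python3 -c "
from h import *
print(delta([.514,.008,.139],np.radians(-1.2)))
import cv2
w=manip.capture('wrist');s=manip.capture('scene')
cv2.imwrite('pics/w2.png',np.vstack([w[:250],cv2.resize(s[140:250,270:446],(640,400))[:345]])[...,::-1])"
```

```text
clock: 3.15
eef_pos: [0.5137, 0.0078, 0.1609]
ee_rot: [-0.0, 0.717, 0.697, 0.001]
ft_force: [-0.8, 0.2, 0.2]
gripper_width: 0.0868
clock: 3.57
eef_pos: [0.5137, 0.0078, 0.138]
ee_rot: [-0.0, 0.717, 0.697, 0.001]
ft_force: [-0.3, 0.3, -1.1]
gripper_width: 0.0803
(array([ 0.2,  0.2, -1. ]), array([ 0.03, -0.1 , -0.36]))
```

View pics/w2.png

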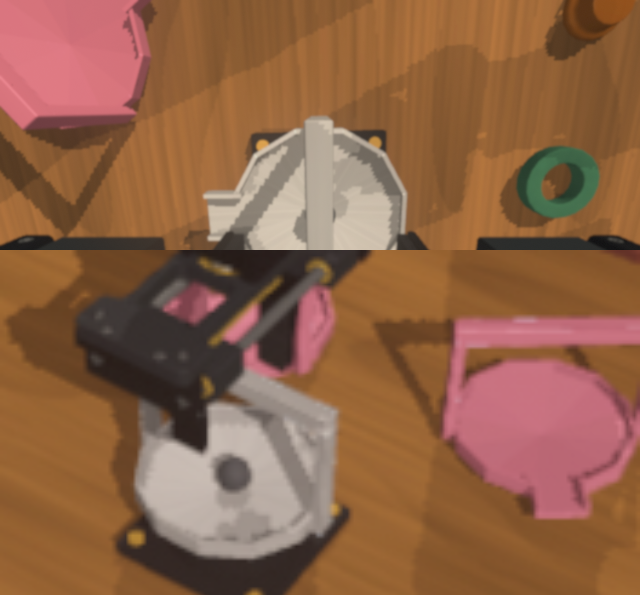

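```bash
python3 -m inch '[{"wx":0,"wy":0,"wz":0,"dx":0,"dy":0,"dz":0,"hand":0.3},{"wx":0,"wy":0,"wz":0,"dx":0,"dy":0,"dz":0,"hand":0.4},{"wx":0,"wy":0,"wz":0,"dx":0,"dy":0,"dz":0,"hand":0.5},{"wx":0,"wy":0,"wz":0,"dx":0,"dy":0,"dz":0,"hand":0.55},{"wx":0,"wy":0,"wz":0,"dx":0,"dy":0,"dz":0,"hand":0.6}]' 15
python3 -m inch '[{"wx":0,"wy":0,"wz":0,"dx":0,"dy":0,"dz":0,"hand":0.6},{"wx":0,"wy":0,"wz":0,"dx":0,"dy":0,"dz":0,"hand":0.62},{"wx":0,"wy":0,"wz":0,"dx":0,"dy":0,"dz":0,"hand":0.64},{"wx":0,"wy":0,"wz":0,"dx":0,"dy":0,"dz":0,"hand":0.66},{"wx":0,"wy":0,"wz":0,"dx":0,"dy":0,"dz":0,"hand":0.68}]'
python3 -m inch '[{"wx":0,"wy":0,"wz":0,"dx":0,"dy":0,"dz":0,"hand":0.69},{"wx":0,"wy":0,"wz":0,"dx":0,"dy":0,"dz":0,"hand":0.71},{"wx":0,"wy":0,"wz":0,"dx":0,"dy":0,"dz":0,"hand":0.73},{"wx":0,"wy":0,"wz":0,"dx":0,"dy":0,"dz":0,"hand":0.76},{"wx":0,"wy":0,"wz":0,"dx":0,"dy":0,"dz":0,"hand":0.8}]'
python3 -m inch '[{"wx":0,"wy":0,"wz":0,"dx":0,"dy":0,"dz":0,"hand":1},{"wx":0,"wy":0,"wz":0,"dx":0,"dy":0,"dz":0,"hand":1},{"wx":0,"wy":0,"wz":0,"dx":0,"dy":0,"dz":0,"hand":1},{"wx":0,"wy":0,"wz":0,"dx":0,"dy":0,"dz":0,"hand":1},{"wx":0,"wy":0,"wz":0,"dx":0,"dy":0,"dz":0,"hand":1}]' 40
```

```text
clock: 4.08
eef_pos: [0.5141, 0.0079, 0.1386]
ee_rot: [-0.0, 0.717, 0.697, 0.001]
ft_force: [-0.1, 1.4, -0.5]
gripper_width: 0.0401
clock: 4.5
eef_pos: [0.5141, 0.0079, 0.1385]
ee_rot: [-0.0, 0.717, 0.697, 0.001]
ft_force: [0.2, -0.6, -0.0]
gripper_width: 0.0154
clock: 4.92
eef_pos: [0.514, 0.0079, 0.1385]
ee_rot: [-0.0, 0.717, 0.697, 0.001]
ft_force: [-1.1, 0.7, 0.6]
gripper_width: 0.0121
clock: 5.33
eef_pos: [0.514, 0.0079, 0.1385]
ee_rot: [-0.0, 0.717, 0.697, 0.001]
ft_force: [-0.5, -0.1, -0.4]
gripper_width: 0.0117
```

```bash
python3 -m inch '[{"wx":0,"wy":0,"wz":0,"dx":0,"dy":0,"dz":-1,"hand":1},{"wx":0,"wy":0,"wz":0,"dx":0,"dy":0,"dz":-3,"hand":1},{"wx":0,"wy":0,"wz":0,"dx":0,"dy":0,"dz":-5,"hand":1},{"wx":0,"wy":0,"wz":0,"dx":0,"dy":0,"dz":-7,"hand":1},{"wx":0,"wy":0,"wz":0,"dx":0,"dy":0,"dz":-8,"hand":1}]'
python3 -m inch '[{"wx":0,"wy":0,"wz":0,"dx":0,"dy":0,"dz":-2,"hand":1},{"wx":0,"wy":0,"wz":0,"dx":0,"dy":0,"dz":-5,"hand":1},{"wx":0,"wy":0,"wz":0,"dx":0,"dy":0,"dz":-8,"hand":1},{"wx":0,"wy":0,"wz":0,"dx":0,"dy":0,"dz":-11,"hand":1},{"wx":0,"wy":0,"wz":0,"dx":0,"dy":0,"dz":-12,"hand":1}]'
python3 -m inch '[{"wx":0,"wy":0,"wz":0,"dx":0,"dy":0,"dz":-2,"hand":1},{"wx":0,"wy":0,"wz":0,"dx":0,"dy":0,"dz":-5,"hand":1},{"wx":0,"wy":0,"wz":0,"dx":0,"dy":0,"dz":-8,"hand":1},{"wx":0,"wy":0,"wz":0,"dx":0,"dy":0,"dz":-11,"hand":1},{"wx":0,"wy":0,"wz":0,"dx":0,"dy":0,"dz":-12,"hand":1}]'
python3 -c "
from h import *
import cv2
from scipy.spatial.transform import Rotation as R
s=manip.state();print(s['ft_force'],s['torque'],rot(s).as_matrix()[:,2],delta([.557,.168,.17],np.radians(-91.2)))
w=manip.capture('wrist');s=manip.capture('scene')
cv2.imwrite('pics/w3.png',np.vstack([w[:250],cv2.resize(s[120:230,270:446],(640,400))[:345]])[...,::-1])"
```

```text
clock: 5.75
eef_pos: [0.5141, 0.0079, 0.1468]
ee_rot: [-0.0, 0.717, 0.697, 0.001]
ft_force: [-0.4, 0.9, -2.5]
gripper_width: 0.0114
clock: 6.17
eef_pos: [0.5143, 0.0079, 0.1594]
ee_rot: [-0.0, 0.717, 0.697, 0.002]
ft_force: [-0.8, 0.5, -2.0]
gripper_width: 0.0114
clock: 6.58
eef_pos: [0.5146, 0.0078, 0.172]
ee_rot: [0.0, 0.717, 0.697, 0.002]
ft_force: [-0.6, -0.5, -2.4]
gripper_width: 0.0114
[-0.55971023 -0.50532351 -2.38256934] [-0.08661988  0.06427895  0.02351282] [ 0.00291846  0.00259007 -0.99999239] (array([161.3,  38. ,   2.6]), array([ 1.000e-02, -2.500e-01,  8.963e+01]))
```

View pics/w3.png

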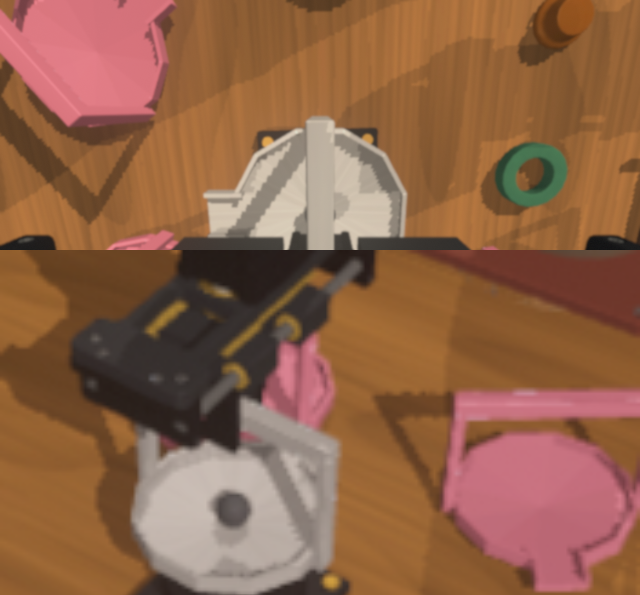

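```bash
python3 -m inch '[{"wx":0,"wy":0,"wz":0.7,"dx":0,"dy":0,"dz":0,"hand":1},{"wx":0,"wy":0,"wz":2.2,"dx":0,"dy":0,"dz":0,"hand":1},{"wx":0,"wy":0,"wz":4.5,"dx":0,"dy":0,"dz":0,"hand":1},{"wx":0,"wy":0,"wz":7,"dx":0,"dy":0,"dz":0,"hand":1},{"wx":0,"wy":0,"wz":9.5,"dx":0,"dy":0,"dz":0,"hand":1}]'
for i in 1; do python3 -m inch '[{"wx":0,"wy":0,"wz":2.5,"dx":0,"dy":0,"dz":0,"hand":1},{"wx":0,"wy":0,"wz":5,"dx":0,"dy":0,"dz":0,"hand":1},{"wx":0,"wy":0,"wz":7.5,"dx":0,"dy":0,"dz":0,"hand":1},{"wx":0,"wy":0,"wz":10,"dx":0,"dy":0,"dz":0,"hand":1},{"wx":0,"wy":0,"wz":12.5,"dx":0,"dy":0,"dz":0,"hand":1}]'; done
python3 -m inch '[{"wx":0,"wy":0,"wz":2.5,"dx":0,"dy":0,"dz":0,"hand":1},{"wx":0,"wy":0,"wz":5,"dx":0,"dy":0,"dz":0,"hand":1},{"wx":0,"wy":0,"wz":7.5,"dx":0,"dy":0,"dz":0,"hand":1},{"wx":0,"wy":0,"wz":10,"dx":0,"dy":0,"dz":0,"hand":1},{"wx":0,"wy":0,"wz":12.5,"dx":0,"dy":0,"dz":0,"hand":1}]'
python3 -c "
from h import *
import cv2
s=manip.state();print(s['q'],s['joint_vel'].round(3) if hasattr(s['joint_vel'],'round') else s['joint_vel'],rot(s).as_matrix()[:,2],delta([.557,.168,.17],np.radians(-91.2)))
manip.capture('scene')
print([(d['score'],d['bbox']) for d in manip.find_in('scene','ball_center')][:2],[(d['score'],d['bbox']) for d in manip.find_in('scene','dish')][:4])
print(ray('scene',0,0,0)[0])"
```

```text
clock: 7.1
eef_pos: [0.5144, 0.0078, 0.1715]
ee_rot: [-0.0, 0.773, 0.635, 0.002]
ft_force: [1.0, -0.3, -2.1]
gripper_width: 0.0119
clock: 7.52
eef_pos: [0.5142, 0.0078, 0.1713]
ee_rot: [-0.0, 0.838, 0.546, 0.002]
ft_force: [-0.1, 0.2, -1.6]
gripper_width: 0.0117
clock: 7.93
eef_pos: [0.5141, 0.0078, 0.1711]
ee_rot: [-0.001, 0.893, 0.45, 0.001]
ft_force: [1.2, -0.6, -3.2]
gripper_width: 0.0114
[-0.6849658   0.10917641  0.62976004  1.91118412 -0.07300699  1.14108435
 -0.66556724] [-0.033  0.001  0.038  0.003 -0.006 -0.001 -0.515] [ 0.00184867  0.00225453 -0.99999575] (array([154.2, -60.9,   1.6]), array([-0.07, -0.16, 54.65]))
[(0.51, [326.7, 183.9, 339.1, 195.4])] [(0.9, [390.3, 158.5, 453.7, 217.3]), (0.88, [306.5, 162.4, 369.2, 216.5]), (0.75, [204.3, 200.2, 267.2, 262.8]), (0.57, [311.9, 144.2, 359.6, 176.3])]
0.2654499770313016
```

```bash
python3 -m inch '[{"wx":0,"wy":0,"wz":2.5,"dx":0,"dy":0,"dz":0,"hand":1},{"wx":0,"wy":0,"wz":5,"dx":0,"dy":0,"dz":0,"hand":1},{"wx":0,"wy":0,"wz":7.5,"dx":0,"dy":0,"dz":0,"hand":1},{"wx":0,"wy":0,"wz":10,"dx":0,"dy":0,"dz":0,"hand":1},{"wx":0,"wy":0,"wz":12.5,"dx":0,"dy":0,"dz":0,"hand":1}]'
python3 -m inch '[{"wx":0,"wy":0,"wz":2.5,"dx":0,"dy":0,"dz":0,"hand":1},{"wx":0,"wy":0,"wz":5,"dx":0,"dy":0,"dz":0,"hand":1},{"wx":0,"wy":0,"wz":7.5,"dx":0,"dy":0,"dz":0,"hand":1},{"wx":0,"wy":0,"wz":10,"dx":0,"dy":0,"dz":0,"hand":1},{"wx":0,"wy":0,"wz":12.5,"dx":0,"dy":0,"dz":0,"hand":1}]'
python3 -m inch '[{"wx":0,"wy":0,"wz":2.5,"dx":0,"dy":0,"dz":0,"hand":1},{"wx":0,"wy":0,"wz":5,"dx":0,"dy":0,"dz":0,"hand":1},{"wx":0,"wy":0,"wz":7.5,"dx":0,"dy":0,"dz":0,"hand":1},{"wx":0,"wy":0,"wz":10,"dx":0,"dy":0,"dz":0,"hand":1},{"wx":0,"wy":0,"wz":12.5,"dx":0,"dy":0,"dz":0,"hand":1}]'
python3 -m inch '[{"wx":0,"wy":0,"wz":2.5,"dx":0,"dy":0,"dz":0,"hand":1},{"wx":0,"wy":0,"wz":5,"dx":0,"dy":0,"dz":0,"hand":1},{"wx":0,"wy":0,"wz":7.5,"dx":0,"dy":0,"dz":0,"hand":1},{"wx":0,"wy":0,"wz":10,"dx":0,"dy":0,"dz":0,"hand":1},{"wx":0,"wy":0,"wz":12,"dx":0,"dy":0,"dz":0,"hand":1}]'
python3 -m inch '[{"wx":0,"wy":0,"wz":1.5,"dx":0,"dy":0,"dz":0,"hand":1},{"wx":0,"wy":0,"wz":2.5,"dx":0,"dy":0,"dz":0,"hand":1},{"wx":0,"wy":0,"wz":3,"dx":0,"dy":0,"dz":0,"hand":1},{"wx":0,"wy":0,"wz":3.2,"dx":0,"dy":0,"dz":0,"hand":1},{"wx":0,"wy":0,"wz":3.2,"dx":0,"dy":0,"dz":0,"hand":1}]'
python3 -c "
from h import *
s=manip.state();print(s['q'],rot(s).as_matrix()[:,2],delta([.557,.168,.17],np.radians(-91.2)))
im=manip.capture('scene')
import cv2;cv2.imwrite('pics/s4.png',cv2.resize(im[120:300,270:460],None,fx=3.2,fy=3.2)[...,::-1])
d=manip.find_in('scene','ball_center')
for x in d[:2]:
  b=x['bbox'];print(x['score'],b,ray('scene',(b[0]+b[2])/2,(b[1]+b[3])/2,s['eef_pos'][2]-.081))
print(s['eef_pos'])"
```

```text
clock: 8.5
eef_pos: [0.5141, 0.0078, 0.1711]
ee_rot: [-0.001, 0.936, 0.351, 0.001]
ft_force: [0.4, 0.6, -1.8]
gripper_width: 0.0118
clock: 8.92
eef_pos: [0.514, 0.0078, 0.171]
ee_rot: [-0.001, 0.969, 0.247, 0.001]
ft_force: [0.3, 0.5, -3.0]
gripper_width: 0.0118
clock: 9.33
eef_pos: [0.514, 0.0078, 0.1709]
ee_rot: [-0.001, 0.99, 0.139, 0.001]
ft_force: [1.2, 0.4, -1.5]
gripper_width: 0.0116
clock: 9.75
eef_pos: [0.5139, 0.0078, 0.1709]
ee_rot: [-0.001, 0.999, 0.035, 0.001]
ft_force: [-0.3, -0.6, -1.4]
gripper_width: 0.0117
clock: 10.17
eef_pos: [0.5139, 0.0078, 0.1709]
ee_rot: [-0.001, 1.0, 0.007, 0.001]
ft_force: [0.5, -0.4, -2.1]
gripper_width: 0.0115
[-0.74827154  0.1127314   0.69943113  1.91396452 -0.08196075  1.14102563
 -1.57428219] [ 0.00135259  0.00208165 -0.99999692] (array([  45.4, -159.5,    1.3]), array([-0.12, -0.08,  2.02]))
0.47 [329.1, 186.1, 340.0, 197.0] [0.51527821 0.0103396  0.08986634]
[0.51392756 0.00781913 0.17086634]
```

View pics/s4.png

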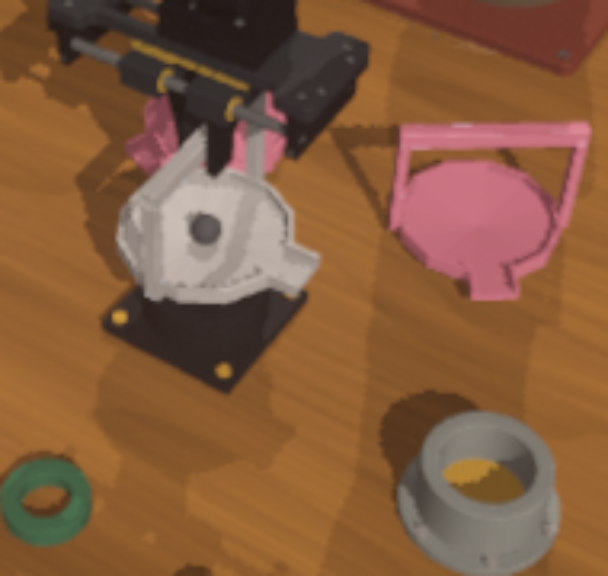

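```bash
python3 -m inch '[{"wx":0,"wy":0,"wz":0.2,"dx":0.3,"dy":-1,"dz":0,"hand":1},{"wx":0,"wy":0,"wz":0.6,"dx":1,"dy":-3.4,"dz":0,"hand":1},{"wx":0,"wy":0,"wz":1,"dx":2,"dy":-7.2,"dz":0,"hand":1},{"wx":0,"wy":0,"wz":1.4,"dx":3.6,"dy":-12.5,"dz":0,"hand":1},{"wx":0,"wy":0,"wz":1.6,"dx":5.5,"dy":-19.2,"dz":0,"hand":1}]'
python3 -m inch '[{"wx":0,"wy":0,"wz":0,"dx":1.9,"dy":-6.7,"dz":0,"hand":1},{"wx":0,"wy":0,"wz":0,"dx":3.8,"dy":-13.5,"dz":0,"hand":1},{"wx":0,"wy":0,"wz":0,"dx":5.8,"dy":-20.2,"dz":0,"hand":1},{"wx":0,"wy":0,"wz":0,"dx":7.7,"dy":-27,"dz":0,"hand":1},{"wx":0,"wy":0,"wz":0,"dx":9.6,"dy":-33.7,"dz":0,"hand":1}]'
python3 -m inch '[{"wx":0,"wy":0,"wz":0,"dx":1.9,"dy":-6.7,"dz":0,"hand":1},{"wx":0,"wy":0,"wz":0,"dx":3.8,"dy":-13.5,"dz":0,"hand":1},{"wx":0,"wy":0,"wz":0,"dx":5.8,"dy":-20.2,"dz":0,"hand":1},{"wx":0,"wy":0,"wz":0,"dx":7.7,"dy":-27,"dz":0,"hand":1},{"wx":0,"wy":0,"wz":0,"dx":9.6,"dy":-33.7,"dz":0,"hand":1}]'
python3 -m inch '[{"wx":0,"wy":0,"wz":0,"dx":1.9,"dy":-6.7,"dz":0,"hand":1},{"wx":0,"wy":0,"wz":0,"dx":3.8,"dy":-13.3,"dz":0,"hand":1},{"wx":0,"wy":0,"wz":0,"dx":5.6,"dy":-19.3,"dz":0,"hand":1},{"wx":0,"wy":0,"wz":0,"dx":7,"dy":-24.3,"dz":0,"hand":1},{"wx":0,"wy":0,"wz":0,"dx":8,"dy":-28.5,"dz":0,"hand":1}]'
python3 -c "
from h import *
s=manip.state();print(s['q'],s['joint_vel'],rot(s).as_matrix()[:,2],delta([.557,.168,.17],np.radians(-91.2)))"
```

```text
clock: 10.68
eef_pos: [0.5193, 0.0276, 0.1709]
ee_rot: [-0.001, 1.0, -0.007, 0.001]
ft_force: [-0.1, -0.2, -2.1]
gripper_width: 0.0114
clock: 11.1
eef_pos: [0.5296, 0.062, 0.171]
ee_rot: [-0.001, 1.0, -0.007, 0.001]
ft_force: [0.2, 0.8, -2.8]
gripper_width: 0.0116
clock: 11.52
eef_pos: [0.5398, 0.0962, 0.171]
ee_rot: [-0.001, 1.0, -0.007, 0.001]
ft_force: [-0.7, -0.1, -2.2]
gripper_width: 0.0115
clock: 11.93
eef_pos: [0.5484, 0.1252, 0.1711]
ee_rot: [-0.001, 1.0, -0.007, 0.001]
ft_force: [0.6, -0.4, -2.2]
gripper_width: 0.0119
[-0.84687485  0.22706745  0.62825792  1.80034121 -0.14673625  1.15869187
 -1.75666459] [-0.03444826  0.04843626 -0.02302529 -0.0508342  -0.02406673  0.01086417
 -0.05872645] [ 0.00129471  0.00202273 -0.99999712] (array([  8. , -42.9,   1.2]), array([-0.12, -0.07,  0.41]))
```

```bash
python3 -m inch '[{"wx":0,"wy":0,"wz":0,"dx":0.8,"dy":-4.3,"dz":0,"hand":1},{"wx":0,"wy":0,"wz":0,"dx":1.7,"dy":-9,"dz":0,"hand":1},{"wx":0,"wy":0,"wz":0,"dx":2.6,"dy":-14,"dz":0,"hand":1},{"wx":0,"wy":0,"wz":0,"dx":3.5,"dy":-19,"dz":0,"hand":1},{"wx":0,"wy":0,"wz":0,"dx":4.5,"dy":-24,"dz":0,"hand":1}]'
python3 -m inch '[{"wx":0,"wy":0,"wz":0,"dx":0.9,"dy":-5,"dz":0,"hand":1},{"wx":0,"wy":0,"wz":0,"dx":1.6,"dy":-9,"dz":0,"hand":1},{"wx":0,"wy":0,"wz":0,"dx":2.2,"dy":-12,"dz":0,"hand":1},{"wx":0,"wy":0,"wz":0,"dx":2.6,"dy":-14,"dz":0,"hand":1},{"wx":0,"wy":0,"wz":0,"dx":2.8,"dy":-15,"dz":0,"hand":1}]'
python3 -m inch '[{"wx":0,"wy":0,"wz":0.2,"dx":0,"dy":-0.5,"dz":0,"hand":1},{"wx":0,"wy":0,"wz":0.4,"dx":0,"dy":-0.5,"dz":0,"hand":1},{"wx":0,"wy":0,"wz":0.4,"dx":0,"dy":-0.5,"dz":0,"hand":1},{"wx":0,"wy":0,"wz":0.4,"dx":0,"dy":-0.5,"dz":0,"hand":1},{"wx":0,"wy":0,"wz":0.4,"dx":0,"dy":-0.5,"dz":0,"hand":1}]'
python3 -c "
from h import *
s=manip.state();print(delta([.557,.168,.17],np.radians(-91.2)),s['eef_pos'])
import cv2
im=manip.capture('scene');t=manip.capture('top')
d=manip.find_in('scene','ball_center')
for x in d[:2]:
  b=x['bbox'];print(x['score'],b,ray('scene',(b[0]+b[2])/2,(b[1]+b[3])/2,s['eef_pos'][2]-.081))
cv2.imwrite('pics/f.png',np.hstack([cv2.resize(im[140:310,340:470],(400,523)),cv2.resize(t[150:270,180:280],(400,480))[:523] if 0 else np.pad(cv2.resize(t[150:270,180:280],(400,480)),((0,43),(0,0),(0,0)))])[...,::-1])"
```

```text
clock: 12.35
eef_pos: [0.5533, 0.1497, 0.1711]
ee_rot: [-0.001, 1.0, -0.007, 0.001]
ft_force: [0.8, 0.1, -2.4]
gripper_width: 0.0115
clock: 12.77
eef_pos: [0.5564, 0.1649, 0.1711]
ee_rot: [-0.001, 1.0, -0.007, 0.001]
ft_force: [-0.7, -0.2, -2.3]
gripper_width: 0.0116
clock: 13.18
eef_pos: [0.5563, 0.1653, 0.1712]
ee_rot: [-0.001, 1.0, -0.01, 0.001]
ft_force: [-0.3, -0.2, -1.8]
gripper_width: 0.0115
(array([ 0.6, -2.7,  1.2]), array([-0.12, -0.07,  0.01])) [0.55634573 0.16526436 0.17116373]
0.59 [380.9, 227.1, 393.4, 240.0] [0.55660307 0.16508592 0.09016373]
```

View pics/f.png

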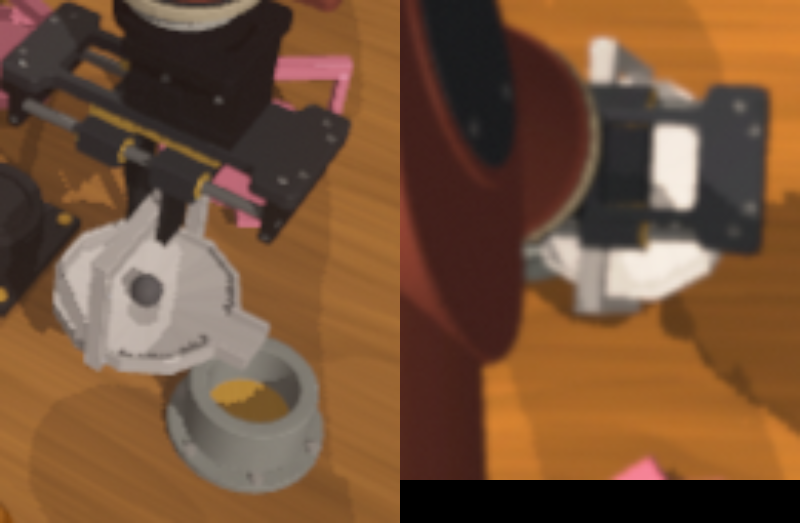

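The lip points to the housing, the ball is centred in the dish, and the lip tip's middle is at about scene (423.5,252). I'll check that by ray and nudge the last 3 mm.

```bash
python3 -c "
from h import *
print('lip',ray('scene',423.5-.3,252-.3,.0876))"
python3 -m inch '[{"wx":0,"wy":0,"wz":0,"dx":0.1,"dy":-0.5,"dz":0,"hand":1},{"wx":0,"wy":0,"wz":0,"dx":0.2,"dy":-1.2,"dz":0.3,"hand":1},{"wx":0,"wy":0,"wz":0,"dx":0.4,"dy":-2,"dz":0.6,"hand":1},{"wx":0,"wy":0,"wz":0,"dx":0.5,"dy":-2.5,"dz":1,"hand":1},{"wx":0,"wy":0,"wz":0,"dx":0.6,"dy":-2.7,"dz":1,"hand":1}]'
python3 -m inch '[{"wx":0,"wy":0,"wz":0,"dx":0,"dy":0,"dz":0,"hand":1},{"wx":0,"wy":0,"wz":0,"dx":0,"dy":0,"dz":0,"hand":1},{"wx":0,"wy":0,"wz":0,"dx":0,"dy":0,"dz":0,"hand":1},{"wx":0,"wy":0,"wz":0,"dx":0,"dy":0,"dz":0,"hand":1},{"wx":0,"wy":0,"wz":0,"dx":0,"dy":0,"dz":0,"hand":1}]'
python3 -c "
from h import *
s=manip.state();print(s['eef_pos'],rot(s).as_matrix()[:,1:],s['joint_vel'])
manip.capture('scene')
for x in manip.find_in('scene','ball_center')[:2]:
  b=x['bbox'];print(x['score'],b,ray('scene',(b[0]+b[2])/2,(b[1]+b[3])/2,s['eef_pos'][2]-.081))"
```

```text
lip [0.55595492 0.24492793 0.0876    ]
clock: 13.75
eef_pos: [0.557, 0.1682, 0.17]
ee_rot: [-0.001, 1.0, -0.01, 0.001]
ft_force: [-0.3, -0.7, -2.3]
gripper_width: 0.0113
clock: 14.17
eef_pos: [0.557, 0.1682, 0.1701]
ee_rot: [-0.001, 1.0, -0.01, 0.001]
ft_force: [-0.0, -0.3, -2.8]
gripper_width: 0.0117
[0.55698661 0.16816878 0.17005945] [[-0.02050038  0.00117053]
 [-0.99978789  0.00195367]
 [-0.00197725 -0.99999741]] [-0.00076219 -0.00218737 -0.00101041  0.00077137  0.00028068  0.00038074
  0.00106131]
0.49 [381.1, 228.6, 396.7, 243.3] [0.55928363 0.17068497 0.08905945]
```

```bash
python3 -c "
from workcell import manip
print(manip.finish_job())"
```

```text
the job is handed in; nothing more can be done
None
```

I gripped the aluminium dish's bail at 40 N, lifted it 32 mm and turned it a quarter turn so the lip points to +y, towards the housing. I then carried it level to the housing and handed the job in at about 14 s; no verdict was given.

My last checks:

| Check | Measured | Limit |
|---|---|---|
| Lip tip to mouth centre, sideways | about 2 mm | 18 mm |
| Lip tip above mouth | about 36 mm | 10 to 60 mm |
| Tool tilt | about 0.002 rad | 0.08 rad |
| Ball from the middle of the dish | about 3 mm | 10 mm |
| Joint speeds | practically zero | – |

- **Lip position:** I measured the lip by camera 3 mm short of the final pose. The sideways figure is that reading plus the measured last nudge.
- **Ball position:** The last reading was slightly worse than the 0.3 mm measured just before that nudge. The detection box was larger this time, so I put the difference down to detector noise.
- **Quarter turn:** The tool turned to within about 1° of the world axes. I did not measure the stand's own angle separately, but the dish's bar sat within about 1° of those axes at the start.
- **Contacts:** The last pictures showed the dish touching neither stand nor housing. Wrist force stayed at about the dish's own weight. I did not check contact with the dummy load directly, but it stands on the far side of the stand.
- **Refused calls:** My first three move calls were refused because I left out some row fields. Nothing moved.

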